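Re-square a specimen block on a magnetic chuck

TASK

The steel specimen block was clamped crooked on the magnetic chuck. Throw the chuck's red lever over to off, then slide the block along the chuck (do not lift it, and do not shift it while the magnet is on) until it is flush against both the fence and the end stop, and then throw the lever fully back to on with the block still flush. Leave the other things on the bench where they are.

Things in the scene. Friction and masses are not known exactly. Their poses are not given: they have to be found in the camera images.
- chuck: Steel magnetic chuck, fixed, 110 (x) by 200 (y) by 52 mm high, brass lines on its top. Origin: centre of its underside. Two dark rails, 10 mm thick, stand 14 mm above the top: the fence along the +x edge (inner face x = +45 mm), the end stop across the +y end (inner face y = +90 mm); open at -x and -y. A grey cap 90 mm long, 48 mm high on the -y end, out to y = -116 mm, carries the lever.
- corner (a point): Inner corner of fence and end stop at the height of the chuck's top: (45, 90, 52) mm in the chuck's frame. The axes are the chuck's. On the end cap, a red spot marks the lever's on side (+x), a white spot its off side (-x).
- lever_pivot (a point): The lever's hinge axis, at (0, -130, 30) mm in the chuck's frame; the hinge runs along the chuck's y. The axes are the chuck's.
- lever_tip (a point): Centre of the round end of the lever's red grip, 95 mm from the hinge axis, in the plane y = -130 mm of the chuck. The lever is a steel bar 12 mm thick; its weighted red grip, 24 mm thick, covers it from 45 to 107 mm from the hinge axis. Only the end cap stands beside it.
- lever (a joint): Lever angle (rad): 0 = off, leaning 40 degrees from upright to the chuck's -x (away from the fence); 0.70 upright; 1.40 = on, leaning 40 degrees to +x (fence side). Starts on. Its own weight drops it to the nearer end, onto a hard stop; within about 0.25 rad of upright friction may hold it, beyond that it falls home by itself. Throwing it takes about 3 N across the grip.
- block: Ground hollow steel specimen block, 45 (x) by 80 (y) by 35 mm high, 0.5 to 0.77 kg, loose on the chuck's top; origin: centre of its underside. Starts up to 0.25 rad askew, 22 to 39 mm short of the fence and 22 to 50 mm short of the stop. Home: +x side on the fence, +y end on the stop, origin at (22.5, 50, 52) mm in the chuck's frame, axes along the chuck's. Slides with a push of 3 to 12 N.
- puck_a: Bystander: black mounted specimen, disc 40 mm across, 22 mm high, steel centre. Origin: centre of its underside.
- puck_b: Bystander: black mounted specimen, disc 40 mm across, 22 mm high, copper centre. Origin: centre of its underside.
- hexblock: Bystander: hexagonal steel test block, 64 mm across the corners, 26 mm high. Origin: centre of its underside.
- jar: Bystander: jar with blue cap, 52 mm across, 60 mm high. Origin: centre of its underside.
- flask: Bystander: bottle with red cap, 64 mm across, 170 mm high. Origin: centre of its underside.
- driver: Bystander: screwdriver lying on the bench, 190 mm long along its x.
- rack: Bystander: black specimen rack, a plate with six holes on four legs, 120 (x) by 180 (y) by 48 mm high. Origin: centre of its underside.
Mind the look-alikes: they are no part of the job. What is shaped like the block but yellow is not meant.

How it is judged:
On the way, in this order (a step that is already met when the one before it is completed fails the run):
1. the lever is off (value of joint lever below 0.08 rad), for 0.2 s.
2. the block is flush in the corner while the lever is off (x of block in the frame of chuck between 0.02 and 0.025 m and y of block in the frame of chuck between 0.0475 and 0.0525 m and z of block in the frame of chuck between 0.049 and 0.055 m and angle between the x axis of block and the x axis of chuck, either way round below 0.035 rad and value of joint lever below 0.15 rad), for 0.2 s.
At the end, for the whole second after the job is handed in: The lever is on (above 1.32 of 1.40 rad) and the block rests on the chuck's top, flush against fence and end stop: within 2.5 mm of home in the chuck's x and y and within 0.035 rad of square (value of joint lever above 1.32 rad and x of block in the frame of chuck between 0.02 and 0.025 m and y of block in the frame of chuck between 0.0475 and 0.0525 m and z of block in the frame of chuck between 0.049 and 0.055 m and angle between the x axis of block and the x axis of chuck, either way round below 0.035 rad and linear speed of block below 0.01 m/s); the robot touches nothing.
It fails at once if the block is shifted more than 6 mm, and is not flush, with the lever on its on side (above 0.9 rad) (value of joint lever above 0.9 rad and distance of block from where it was at the start of the episode above 0.006 m and not (x of block in the frame of chuck between 0.02 and 0.025 m and y of block in the frame of chuck between 0.0475 and 0.0525 m and z of block in the frame of chuck between 0.049 and 0.055 m and angle between the x axis of block and the x axis of chuck, either way round below 0.035 rad)).
It fails at once if the block is lifted or tipped off the chuck (z of block in the frame of chuck above 0.064 m or z of block in the frame of chuck below 0.04 m or angle between block's own z axis and vertical above 0.3 rad).
It fails at once if a bystander is shifted more than 20 mm (distance of any of puck_a, puck_b, hexblock, jar, flask, driver, rack from where it was at the start of the episode above 0.02 m).
It also fails if it takes over 72 s, if anything falls off the work surface, if the arm or the gripper's body presses on something with over 40 N, if the wrist force passes 120 N, or if a joint passes its speed limit or range.

ROBOT

A 7-joint arm with a two-finger parallel gripper is mounted at the origin on the work surface. World frame = base frame: x ahead of the robot, y to its left, z up, the work surface at z = 0. Lengths are in m, angles in rad, forces in N, time in s.
With the tool pointing down it reaches from about 0.4 to 0.875 m from the base axis. Payload 6.5 kg.
Tool frame: the origin (TCP) lies midway between the tips of the shut fingers; the grasp point (between the pads) lies 19 mm behind it; z points along the fingers, y is the line along which they close (so a half turn about z gives the same grasp; the last joint's range is limited). The gripper opens to 85 mm and grips with 20 to 120 N. Pads are 22 mm wide; open, the fingers measure 114 mm over their backs; the gripper's body (76 mm by 85 mm) begins 54 mm behind the grasp point. The pads swing forward as they close: fully open they stand 13 mm farther back than shut.
Start: joints at [-1.177, 0.536, -0.004, 1.538, 0.003, 1.067, -0.071], TCP at [0.288, 0.582, 0.231] pointing down, gripper open.
Joint ranges: [-2.7, 2.7], [-0.37, 2.16], [-1.27, 1.26], [0.24, 2.4], [-1.31, 4.45], [0.19, 1.91], [-2.76, 2.76]. Speed limits (rad/s): [2.39, 2.39, 3.14, 3.14, 3.14, 3.14, 3.14].

INTERFACE

Orientations are given as a rotation vector (axis times angle).
In Python, from bench import r gives the robot as it stands.
- The arm moves only by the tool carry_out, never from a script. Its argument "commands" is a list of rows, each an object with "xyz": the shift along the tool's x, y, z in cm, a list of three; "dr": the turn, a rotation vector about the tool's x, y, z in degrees, a list of three; "gripper": the opening, from 0 (shut) to 1 (fully open). A call has 1 to 12 rows; each row shifts and turns the commanded pose from where the row before left it, along the tool's axes as they then stand; what a row does not reach is not made up. A row lasts 1/12 s, in which the tool goes at most 41.7 mm and 7.16 degrees, less where a joint would pass 70% of its speed; a pose out of reach is approached as far as the arm can. A call with a gripper value outside its range is refused whole. The fingers move at their own pace and stop on an object; "force" is the grip in N (left out, the last holds). Time passes only in rows, so rows that do not move let the fingers close. It gives the time, the measured TCP pose, the force, the opening and the grip force at its end, in the units of the state.
- r.read_state(): the state, without advancing time (a new reading comes with each control period).
- r.camera(name): name is "side" or "top" or "wrist"; returns the picture (384x512x3 uint8, red, green, blue); there is no depth.
- r.calibration(name): a dict with "K" (3x3 intrinsics, pixels), "extrinsics" (4x4, takes a point from world to camera coordinates). Camera axes: x right, y down, z forward; pixel columns grow to the right and rows downward; lengths in m; the calibration is good to about 2 mm. The wrist camera is an equidistant fisheye: a pixel r from the principal point sees the ray r / f radians off the axis. A picture is of the moment at which its call begins: read the wrist's pose just before it. calibration takes no time and is no camera call; for the wrist camera it gives the pose at the moment of the call.
- r.close_job(): hands the job in; it is judged then, once.
Trained networks look in the newest picture that a camera, given by its name, has taken for a name from the list of things; names that differ only in an ending like _2 or _b are one class to them, and where a whole thing is asked for, a point or a joint stands for the part that bears it (a point fixed in the world has none). Each returns a list of dicts, best first, with "confidence" (0 to 1); they miss things now and then, are a little off and sometimes report something else, mostly with a low value. They report only what shows in the picture. A call takes as long as a camera call. They do not tell look-alikes from the thing itself.
- r.outline_of(thing, camera): "pixels" (384x512 bool, what is visible of it) and "box" ([left, top, right, bottom] as shares, 0 to 1, of the picture: columns of its width, rows of its height, round what is visible of it).
- r.pinpoint(thing, camera): "at" ([column, row] as shares, 0 to 1, of the picture: columns of its width, rows of its height: a listed point, or the origin of a listed thing).
The state is a dict: "time_s": time; "joint_pos": joint angles; "qvel": joint speeds; "joint_torque": joint torques, N m; "ee_pos": TCP position; "tcp_rot": TCP orientation; "wrist_force": force on the tool from outside, world axes, zero at the start; "moment": the same for the moment, N m; "opening": opening from 0.0 (shut) to 1.0 (fully open); "grip_force": force on a finger pad.
Only numpy, scipy, OpenCV 4.12 (cv2) and the standard library are available. Lean on these libraries where they do the work, as an engineer would, in place of code of your own. Each camera call takes 0.05 s, during which the arm holds its last target. There are 200 camera calls.

## Working session

There is one attempt and no reset: what is moved stays moved. The work goes in short steps, Python scripts to look and compute and a tool call to move; the robot and the scene stay as the last step left them, time stands still between calls to the robot, and variables do not carry over. Pictures are saved under pics/ and viewed, at most 10 in all, crops included, and the job is handed in when it is done.

Besides the shell and the picture viewer there is one more tool, called after "Call:" as a command line: name --argument value ..., lists and objects as JSON in quotes. carry_out: Moves the arm, as the interface text tells. Its arguments: {"type":"object","properties":{"commands":{"type":"array"},"force":{"type":"number"}},"required":["commands"]}

```bash
ls; mkdir -p pics; python3 - <<'E'
from bench import r
import cv2,numpy as np
for c in("top","side"):
    im=r.camera(c); cv2.imwrite(f"pics/{c}0.png",im[:,:,::-1])
    k=r.calibration(c);print(c,k["K"],np.round(k["extrinsics"],4).tolist())
    for t in("chuck","corner","lever_pivot","lever_tip","block"):
        print(t,[(np.round(np.array(d["at"])*[512,384],1),round(d["confidence"],2)) for d in r.pinpoint(t,c)[:3]])
s=r.read_state();print({k:np.round(v,3) for k,v in s.items()})
a=cv2.imread("pics/top0.png");b=cv2.imread("pics/side0.png")
cv2.imwrite("pics/both.png",cv2.resize(np.vstack([a,b]),None,fx=.78,fy=.78))
E
```

```text
pics
top [[355.46719596   0.         257.82379915]
 [  0.         355.46719596 195.95524319]
 [  0.           0.           1.        ]] [[0.0164, -0.9998, -0.0063, -0.0116], [-0.9888, -0.0153, -0.1486, 0.5393], [0.1485, 0.0086, -0.9889, 0.954], [0.0, 0.0, 0.0, 1.0]]
chuck [(array([253.5, 190.6]), 0.92), (array([251.6, 233.8]), 0.36)]
corner [(array([220.6, 176.8]), 0.63)]
lever_pivot [(array([300.2, 183.3]), 0.69)]
lever_tip [(array([300.2, 157.3]), 0.85)]
block [(array([277.8, 264.6]), 0.96), (array([243.7, 188.5]), 0.61), (array([415.7, 171.7]), 0.3)]
side [[381.43764536   0.         250.15311098]
 [  0.         381.43764536 189.65415965]
 [  0.           0.           1.        ]] [[0.8375, -0.5462, 0.0137, -0.4514], [-0.3819, -0.6032, -0.7002, 0.2585], [0.3907, 0.5812, -0.7138, 1.0231], [0.0, 0.0, 0.0, 1.0]]
chuck [(array([254.8, 201.8]), 0.55), (array([270.8, 324.2]), 0.46)]
corner [(array([247.9, 167.6]), 0.77), (array([272.6, 180.5]), 0.32)]
lever_pivot [(array([281.2, 220. ]), 0.85), (array([219.8, 175.8]), 0.24)]
lever_tip [(array([299.5, 192.9]), 0.86)]
block [(array([248.7, 192.1]), 0.8), (array([210.3, 243.9]), 0.8)]
{'time_s': np.float64(0.6), 'joint_pos': array([-1.177,  0.536, -0.004,  1.538,  0.003,  1.067, -0.071]), 'qvel': array([-0.002, -0.001, -0.002,  0.   ,  0.   ,  0.001, -0.001]), 'joint_torque': array([ 1.0000e-03, -5.8308e+01,  1.0480e+00, -2.5933e+01,  1.2000e-02,
        2.0000e-03,  0.0000e+00]), 'ee_pos': array([0.288, 0.583, 0.231]), 'tcp_rot': array([0.716, 3.059, 0.   ]), 'wrist_force': array([ 0.247,  0.471, -0.001]), 'moment': array([ 0.046,  0.009, -0.019]), 'grip_force': np.float64(0.0), 'opening': np.float64(1.004)}
```

View pics/both.png

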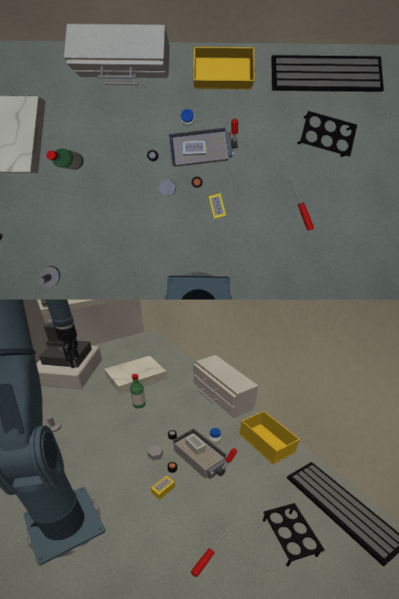

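```bash
python3 - <<'E'
import cv2,numpy as np
a=cv2.imread("pics/top0.png");b=cv2.imread("pics/side0.png")
A=cv2.resize(a[130:250,200:330],(650,600),interpolation=2)
cv2.imwrite("pics/ctop.png",A)
E
```

```text
(no output)
```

View pics/ctop.png

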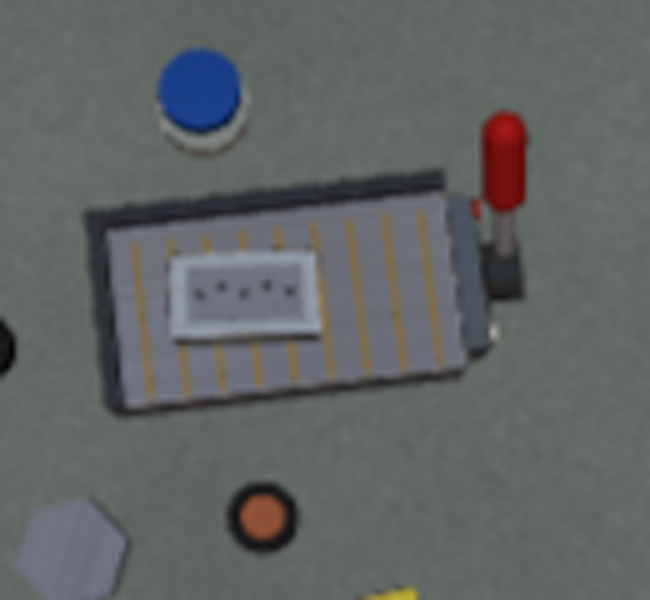

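Choice of block: the candidates are the grey block on the chuck at top pixel (249,189) and the yellow look-alike at (278,264). The crop confirms the grey one, with its corners visible. The lever leans to +x (up in the picture), tip about (301,155), next to the red spot, so it is on.

```bash
cat > h.py <<'E'
from bench import r
import numpy as np
from scipy.optimize import least_squares
from scipy.spatial.transform import Rotation as R
def proj(c,P):
    k=r.calibration(c);E=np.array(k["extrinsics"]);p=np.atleast_2d(P)@E[:3,:3].T+E[:3,3]
    p=p@np.array(k["K"]).T;return p[:,:2]/p[:,2:]
def tf(q,L):
    c,s=np.cos(q[2]),np.sin(q[2]);L=np.atleast_2d(L)/1000
    return np.c_[q[0]+c*L[:,0]-s*L[:,1],q[1]+s*L[:,0]+c*L[:,1],L[:,2]]
def fit(obs,q0):
    o=lambda q:np.concatenate([(proj(c,tf(q,L))-np.array(p)).ravel() for c,L,p in obs])
    f=least_squares(o,q0,loss="soft_l1");return f.x,o(f.x).reshape(-1,2)
E
python3 - <<'E'
from h import *
cr=lambda *p:[(200+(x-2)/5,130+(y-2)/5) for x,y in p]
obs=[("top",[[45,90,52],[55,100,66],[55,-100,66],[-55,-100,52],[-55,100,66],[61,-130,103]],cr((107,230),(86,212),(444,171),(465,373),(112,411),(504,132))),
("side",[[45,90,52],[0,-130,30],[61,-130,102.8]],[(247.9,167.6),(281.2,220),(299.5,192.9)])]
q,e=fit(obs,[.55,0,0]);print(q,e.round(1).tolist())
h=22.5
b,e=fit([("top",[[22.5,40,87],[22.5,-40,87],[-22.5,-40,87],[-22.5,40,87]],cr((168,254),(317,249),(322,336),(173,341)))],[.55,0,0]);print(b,e.round(1).tolist())
c,s=np.cos(q[2]),np.sin(q[2]);d=b[:2]-q[:2];print("block in chuck",c*d[0]+s*d[1],-s*d[0]+c*d[1],b[2]-q[2])
np.save("q.npy",q)
for n,p in dict(prepush=[110,-135,85],jar=[0,0,0]).items():print(n,tf(q,p))
E
```

```text
[0.55946013 0.00584108 0.12985941] [[-0.1, 0.4], [-0.5, -0.2], [0.0, -0.1], [0.5, -0.6], [-1.8, -0.5], [0.0, 0.9], [-0.6, 2.6], [1.6, -0.1], [-0.0, 1.1]]
[0.55193727 0.02156431 0.05749535] [[0.2, 0.5], [0.2, 0.3], [-0.1, -0.5], [-0.3, -0.3]]
block in chuck -0.005423447775989116 0.016565013002597613 -0.07236406100191907
prepush [[ 0.68601574 -0.11377782  0.085     ]]
jar [[0.55946013 0.00584108 0.        ]]
```

```bash
cat >> h.py <<'E'
def go(*pts):
    "tool-axis shifts (cm) to chuck-frame points (mm), given ideal tool orientation x=-cx,y=cy,z=down"
    q=np.load("q.npy");s=r.read_state();M=R.from_rotvec(s["tcp_rot"]).as_matrix()
    c,n=np.cos(q[2]),np.sin(q[2]);W=np.array([[-c,-n,0],[n*-1,c,0],[0,0,-1]]).T
    print("t",round(s["time_s"],2),"in chuck mm",np.round(1000*np.array([[c,n,0],[-n,c,0],[0,0,1]])@(s["ee_pos"]-np.r_[q[:2],0]),1),
      "rot err tool deg",np.round(np.degrees(R.from_matrix(M.T@W).as_rotvec()),2),"F",np.round(s["wrist_force"],1),"open",round(float(s["opening"]),2))
    p=s["ee_pos"]
    for t in pts:
        w=tf(q,t)[0];print(t,"shift cm",np.round(100*W.T@(w-p),2));p=w
E
python3 -c "
from h import *
go([115,-137,231],[115,-137,83])"
```

```text
t 0.6 in chuck mm [-194.1  606.9  231.3] rot err tool deg [  0.     0.   -33.78] F [ 0.2  0.5 -0. ] open 1.0
[115, -137, 231] shift cm [-3.091e+01 -7.439e+01  3.000e-02]
[115, -137, 83] shift cm [ 0.   0.  14.8]
```

Call:
carry_out --commands '[{"dr":[0,0,-6.76],"xyz":[0,0,0],"gripper":0},{"dr":[0,0,-6.76],"xyz":[0,0,0],"gripper":0},{"dr":[0,0,-6.76],"xyz":[0,0,0],"gripper":0},{"dr":[0,0,-6.75],"xyz":[0,0,0],"gripper":0},{"dr":[0,0,-6.75],"xyz":[0,0,0],"gripper":0},{"xyz":[-1.2,-3,0],"dr":[0,0,0],"gripper":0},{"xyz":[-1.2,-3,0],"dr":[0,0,0],"gripper":0},{"xyz":[-1.2,-3,0],"dr":[0,0,0],"gripper":0},{"xyz":[-1.2,-3,0],"dr":[0,0,0],"gripper":0},{"xyz":[-1.2,-3,0],"dr":[0,0,0],"gripper":0},{"xyz":[-1.2,-3,0],"dr":[0,0,0],"gripper":0},{"xyz":[-1.2,-3,0],"dr":[0,0,0],"gripper":0}]'

```text
time_s: 1.6
ee_pos: [0.3996, 0.3837, 0.2315]
tcp_rot: [-0.204, 3.135, 0.0]
wrist_force: [-0.3, 0.1, -1.2]
opening: 0.002
grip_force: 0.0
```

Call:
carry_out --commands '[{"xyz":[-1.2,-3,0],"dr":[0,0,0],"gripper":0},{"xyz":[-1.2,-3,0],"dr":[0,0,0],"gripper":0},{"xyz":[-1.2,-3,0],"dr":[0,0,0],"gripper":0},{"xyz":[-1.2,-3,0],"dr":[0,0,0],"gripper":0},{"xyz":[-1.2,-3,0],"dr":[0,0,0],"gripper":0},{"xyz":[-1.2,-3,0],"dr":[0,0,0],"gripper":0},{"xyz":[-1.2,-3,0],"dr":[0,0,0],"gripper":0},{"xyz":[-1.2,-3,0],"dr":[0,0,0],"gripper":0},{"xyz":[-1.2,-3,0],"dr":[0,0,0],"gripper":0},{"xyz":[-1.2,-3,0],"dr":[0,0,0],"gripper":0},{"xyz":[-1.2,-3,0],"dr":[0,0,0],"gripper":0}]'

```text
time_s: 2.52
ee_pos: [0.5732, 0.0735, 0.2315]
tcp_rot: [-0.204, 3.135, 0.0]
wrist_force: [0.6, 0.2, 0.3]
opening: 0.002
grip_force: 0.0
```

```bash
python3 -c "
from h import *
go([115,-137,231],[115,-137,83])"
```

```text
t 2.52 in chuck mm [ 22.4  65.3 231.5] rot err tool deg [0.   0.02 0.  ] F [0.6 0.2 0.3] open 0.0
[115, -137, 231] shift cm [ -9.26 -20.23   0.05]
[115, -137, 83] shift cm [ 0.   0.  14.8]
```

Call:
carry_out --commands '[{"xyz":[-1.32,-2.9,0],"dr":[0,0,0],"gripper":0},{"xyz":[-1.32,-2.9,0],"dr":[0,0,0],"gripper":0},{"xyz":[-1.32,-2.9,0],"dr":[0,0,0],"gripper":0},{"xyz":[-1.32,-2.9,0],"dr":[0,0,0],"gripper":0},{"xyz":[-1.32,-2.9,0],"dr":[0,0,0],"gripper":0},{"xyz":[-1.32,-2.9,0],"dr":[0,0,0],"gripper":0},{"xyz":[-1.32,-2.9,0],"dr":[0,0,0],"gripper":0},{"xyz":[0,0,0],"dr":[0,0,0],"gripper":0},{"xyz":[0,0,0],"dr":[0,0,0],"gripper":0}]'

```text
time_s: 3.27
ee_pos: [0.6905, -0.1169, 0.2308]
tcp_rot: [0.198, -3.135, 0.002]
wrist_force: [-0.6, 0.4, 0.3]
opening: 0.001
grip_force: 0.0
```

```bash
python3 - <<'E'
from h import *
import cv2
go([115,-137,231],[115,-137,83],[-5,-137,83])
im=np.hstack([r.camera("top")[110:260,180:350],]);s=r.camera("side")[110:260,200:370]
cv2.imwrite("pics/p2.png",cv2.resize(np.hstack([im,s])[:,:,::-1],None,fx=2.3,fy=2.3))
E
```

```text
t 3.27 in chuck mm [ 114.1 -138.7  230.8] rot err tool deg [-0.06 -0.02 -0.21] F [-0.6  0.4  0.3] open 0.0
[115, -137, 231] shift cm [-0.09  0.17 -0.02]
[115, -137, 83] shift cm [ 0.   0.  14.8]
[-5, -137, 83] shift cm [12.  0.  0.]
```

View pics/p2.png

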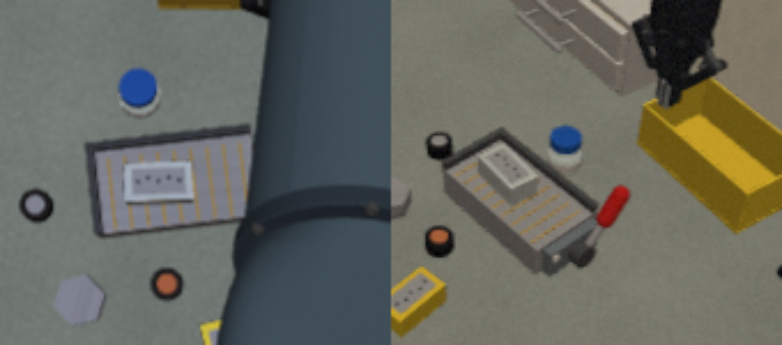

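The side view (right half) has the gripper clear beyond the lever, fingertips about (665,100) and lever tip about (620,190). Nothing is in the way below.

Call:
carry_out --commands '[{"xyz":[0,0.1,3],"dr":[0,0,0],"gripper":0},{"xyz":[0,0,3],"dr":[0,0,0],"gripper":0},{"xyz":[0,0,3],"dr":[0,0,0],"gripper":0},{"xyz":[0,0,3],"dr":[0,0,0],"gripper":0},{"xyz":[0,0,2.8],"dr":[0,0,0],"gripper":0},{"xyz":[0,0,0],"dr":[0,0,0],"gripper":0},{"xyz":[1,0,0],"dr":[0,0,0],"gripper":0},{"xyz":[1,0,0],"dr":[0,0,0],"gripper":0},{"xyz":[1,0,0],"dr":[0,0,0],"gripper":0},{"xyz":[1,0,0],"dr":[0,0,0],"gripper":0}]'

```text
time_s: 4.2
ee_pos: [0.6566, -0.1165, 0.088]
tcp_rot: [-0.206, 3.121, -0.0]
wrist_force: [16.4, 2.3, 13.1]
opening: -0.002
grip_force: 8.3
```

Call:
carry_out --commands '[{"xyz":[1,0,0],"dr":[0,0,0],"gripper":0},{"xyz":[1,0,0],"dr":[0,0,0],"gripper":0},{"xyz":[1,0,0],"dr":[0,0,0],"gripper":0},{"xyz":[1,0,0],"dr":[0,0,0],"gripper":0},{"xyz":[1,0,0],"dr":[0,0,0],"gripper":0},{"xyz":[1,0,0],"dr":[0,0,0],"gripper":0},{"xyz":[1,0,0],"dr":[0,0,0],"gripper":0},{"xyz":[1,0,0],"dr":[0,0,0],"gripper":0},{"xyz":[0,0,0],"dr":[0,0,0],"gripper":0},{"xyz":[0,0,0],"dr":[0,0,0],"gripper":0}]'

```text
time_s: 5.03
ee_pos: [0.5721, -0.1282, 0.0849]
tcp_rot: [-0.205, 3.133, 0.0]
wrist_force: [0.4, -0.3, 0.2]
opening: 0.001
grip_force: 0.0
```

```bash
python3 - <<'E'
from h import *
import cv2
go([-5,-137,180],[-70,14,180],[-70,14,60])
im=r.camera("top")[110:260,180:350];s=r.camera("side")[110:260,200:370]
cv2.imwrite("pics/p3.png",cv2.resize(np.hstack([im,s])[:,:,::-1],None,fx=2.3,fy=2.3))
E
```

```text
t 5.03 in chuck mm [  -4.8 -134.5   84.9] rot err tool deg [-0.01  0.11  0.05] F [ 0.4 -0.3  0.2] open 0.0
[-5, -137, 180] shift cm [ 0.02 -0.25 -9.51]
[-70, 14, 180] shift cm [ 6.5 15.1  0. ]
[-70, 14, 60] shift cm [ 0.  0. 12.]
```

View pics/p3.png

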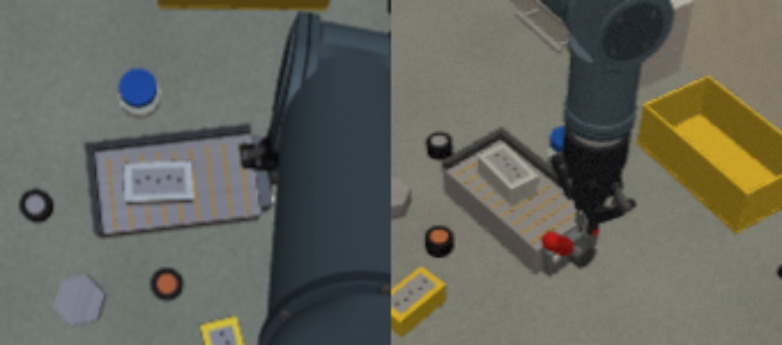

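Lever's red grip is now at (557,242) in the side half, on the white-spot (off) side, and the block hasn't moved. Next, a two-finger push toward the fence.

Call:
carry_out --commands '[{"xyz":[0,0,-3.2],"dr":[0,0,0],"gripper":0},{"xyz":[0,0,-3.2],"dr":[0,0,0],"gripper":0},{"xyz":[0,0,-3.2],"dr":[0,0,0],"gripper":0.5},{"xyz":[1.3,3,0],"dr":[0,0,0],"gripper":0.5},{"xyz":[1.3,3,0],"dr":[0,0,0],"gripper":0.5},{"xyz":[1.3,3,0],"dr":[0,0,0],"gripper":0.5},{"xyz":[1.3,3,0],"dr":[0,0,0],"gripper":0.5},{"xyz":[1.3,3,0],"dr":[0,0,0],"gripper":0.5},{"xyz":[0.3,0,3],"dr":[0,0,0],"gripper":0.5},{"xyz":[0,0,3],"dr":[0,0,0],"gripper":0.5},{"xyz":[0,0,3],"dr":[0,0,0],"gripper":0.5},{"xyz":[0,0,0],"dr":[0,0,0],"gripper":0.5}]'

```text
time_s: 6.13
ee_pos: [0.4814, 0.0116, 0.0854]
tcp_rot: [0.205, -3.127, 0.0]
wrist_force: [-1.6, 0.2, 1.3]
opening: 0.499
grip_force: 0.0
```

```bash
python3 - <<'E'
from h import *
go([-73,17,57],[-15,17,57])
E
```

```text
t 6.13 in chuck mm [-76.6  15.8  85.4] rot err tool deg [ 0.02 -0.43  0.08] F [-1.6  0.2  1.3] open 0.5
[-73, 17, 57] shift cm [-0.36  0.12  2.84]
[-15, 17, 57] shift cm [-5.8  0.   0. ]
```

Call:
carry_out --commands '[{"xyz":[0,0.1,1.4],"dr":[0,0,0],"gripper":0.5},{"xyz":[0,0,1.4],"dr":[0,0,0],"gripper":0.5},{"xyz":[0,0,0],"dr":[0,0,0],"gripper":0.5},{"xyz":[-1,0,0],"dr":[0,0,0],"gripper":0.5},{"xyz":[-1,0,0],"dr":[0,0,0],"gripper":0.5},{"xyz":[-1,0,0],"dr":[0,0,0],"gripper":0.5},{"xyz":[-0.4,0,0],"dr":[0,0,0],"gripper":0.5},{"xyz":[-0.4,0,0],"dr":[0,0,0],"gripper":0.5},{"xyz":[-0.4,0,0],"dr":[0,0,0],"gripper":0.5},{"xyz":[-0.4,0,0],"dr":[0,0,0],"gripper":0.5},{"xyz":[-0.4,0,0],"dr":[0,0,0],"gripper":0.5},{"xyz":[-0.4,0,0],"dr":[0,0,0],"gripper":0.5}]'

```text
time_s: 7.13
ee_pos: [0.536, 0.0187, 0.0612]
tcp_rot: [0.203, -3.131, 0.0]
wrist_force: [-5.8, -1.1, 4.7]
opening: 0.503
grip_force: 3.2
```

Call:
carry_out --commands '[{"xyz":[-0.3,0,0],"dr":[0,0,0],"gripper":0.5},{"xyz":[-0.3,0,0],"dr":[0,0,0],"gripper":0.5},{"xyz":[0,0,0],"dr":[0,0,0],"gripper":0.5}]'

```text
time_s: 7.38
ee_pos: [0.5432, 0.0198, 0.0612]
tcp_rot: [0.204, -3.133, 0.0]
wrist_force: [-3.8, 0.6, 0.4]
opening: 0.501
grip_force: 1.8
```

```bash
python3 - <<'E'
from h import *
import cv2
go([-11,17,57])
im=r.camera("top")[110:260,180:350];s=r.camera("side")[110:260,200:370]
cv2.imwrite("pics/p4.png",cv2.resize(np.hstack([im,s])[:,:,::-1],None,fx=2.3,fy=2.3))
E
```

```text
t 7.38 in chuck mm [-14.4  15.9  61.2] rot err tool deg [ 0.   -0.12  0.  ] F [-3.8  0.6  0.4] open 0.5
[-11, 17, 57] shift cm [-0.34  0.11  0.42]
```

View pics/p4.png

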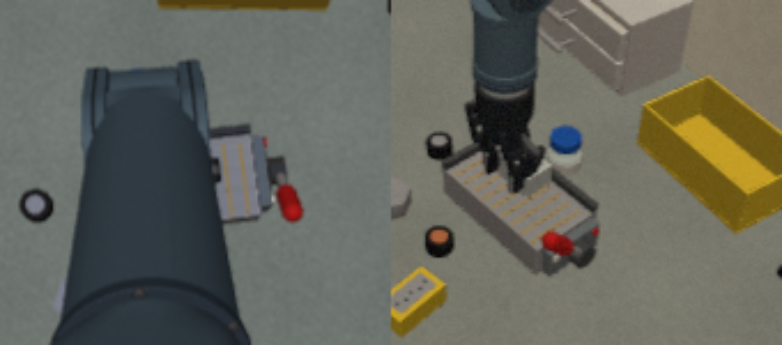

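The block is at about (535,175) in the side half, nearly on the fence with both fingers on its near side. I'll creep until the force rises.

Call:
carry_out --commands '[{"xyz":[-0.1,0,0],"dr":[0,0,0],"gripper":0.5},{"xyz":[-0.1,0,0],"dr":[0,0,0],"gripper":0.5},{"xyz":[-0.1,0,0],"dr":[0,0,0],"gripper":0.5},{"xyz":[0,0,0],"dr":[0,0,0],"gripper":0.5}]'

```text
time_s: 7.82
ee_pos: [0.5457, 0.02, 0.0612]
tcp_rot: [0.204, -3.133, 0.0]
wrist_force: [-4.4, -0.6, 2.7]
opening: 0.498
grip_force: 2.7
```

Call:
carry_out --commands '[{"xyz":[-0.1,0,0],"dr":[0,0,0],"gripper":0.5},{"xyz":[-0.1,0,0],"dr":[0,0,0],"gripper":0.5},{"xyz":[0,0,0],"dr":[0,0,0],"gripper":0.5}]'

```text
time_s: 8.07
ee_pos: [0.5456, 0.0201, 0.0609]
tcp_rot: [0.204, -3.129, 0.0]
wrist_force: [-11.3, -0.4, 8.1]
opening: 0.503
grip_force: 5.3
```

```bash
python3 - <<'E'
from h import *
go([-40,16,61])
E
```

```text
t 8.07 in chuck mm [-11.9  15.9  60.9] rot err tool deg [ 0.01 -0.37  0.  ] F [-11.3  -0.4   8.1] open 0.5
[-40, 16, 61] shift cm [ 2.81  0.01 -0.01]
```

Call:
carry_out --commands '[{"xyz":[1,0,0],"dr":[0,0,0],"gripper":0.5},{"xyz":[1.8,0,0],"dr":[0,0,0],"gripper":0.5},{"xyz":[0,0,-2.7],"dr":[0,0,0],"gripper":0},{"xyz":[0,0,-2.7],"dr":[0,0,0],"gripper":0},{"xyz":[0,-2.6,0],"dr":[0,0,0],"gripper":0},{"xyz":[0,-2.6,0],"dr":[0,0,0],"gripper":0},{"xyz":[-2,-2.6,0],"dr":[0,0,0],"gripper":0},{"xyz":[-2,0,0],"dr":[0,0,0],"gripper":0},{"xyz":[-2,0,0],"dr":[0,0,0],"gripper":0},{"xyz":[0,0,0],"dr":[0,0,0],"gripper":0}]'

```text
time_s: 8.9
ee_pos: [0.5957, -0.0522, 0.1163]
tcp_rot: [-0.204, 3.128, 0.0]
wrist_force: [1.1, 1.1, 0.6]
opening: 0.0
grip_force: 0.0
```

```bash
python3 - <<'E'
from h import *
go([20,-60,115],[20,-60,61],[20,-10,61])
E
```

```text
t 8.9 in chuck mm [ 28.4 -62.3 116.3] rot err tool deg [-0.02  0.39  0.02] F [1.1 1.1 0.6] open 0.0
[20, -60, 115] shift cm [0.84 0.23 0.13]
[20, -60, 61] shift cm [0.  0.  5.4]
[20, -10, 61] shift cm [0. 5. 0.]
```

Call:
carry_out --commands '[{"xyz":[0.8,0,0],"dr":[0,0,0],"gripper":0},{"xyz":[0,0,2.75],"dr":[0,0,0],"gripper":0},{"xyz":[0,0,2.75],"dr":[0,0,0],"gripper":0},{"xyz":[0,0.7,0],"dr":[0,0,0],"gripper":0},{"xyz":[0,0.7,0],"dr":[0,0,0],"gripper":0},{"xyz":[0,0.4,0],"dr":[0,0,0],"gripper":0},{"xyz":[0,0.4,0],"dr":[0,0,0],"gripper":0},{"xyz":[0,0.4,0],"dr":[0,0,0],"gripper":0},{"xyz":[0,0.4,0],"dr":[0,0,0],"gripper":0},{"xyz":[0,0.4,0],"dr":[0,0,0],"gripper":0},{"xyz":[0,0.4,0],"dr":[0,0,0],"gripper":0},{"xyz":[0,0.4,0],"dr":[0,0,0],"gripper":0}]'

```text
time_s: 9.9
ee_pos: [0.5787, -0.015, 0.0619]
tcp_rot: [-0.2, 3.132, -0.005]
wrist_force: [-0.4, -6.6, 5.2]
opening: -0.001
grip_force: 3.6
```

Call:
carry_out --commands '[{"xyz":[0,0.4,0],"dr":[0,0,0],"gripper":0},{"xyz":[0,0.3,0],"dr":[0,0,0],"gripper":0},{"xyz":[0,0.2,0],"dr":[0,0,0],"gripper":0},{"xyz":[0,0,0],"dr":[0,0,0],"gripper":0}]'

```text
time_s: 10.23
ee_pos: [0.5774, -0.0054, 0.0619]
tcp_rot: [-0.201, 3.132, -0.004]
wrist_force: [0.9, -5.2, 2.8]
opening: -0.0
grip_force: 2.6
```

```bash
python3 - <<'E'
from h import *
go([20,-4.5,61])
E
```

```text
t 10.23 in chuck mm [ 16.3 -13.5  61.9] rot err tool deg [-0.17  0.15 -0.09] F [ 0.9 -5.2  2.8] open -0.0
[20, -4.5, 61] shift cm [-0.37  0.9   0.09]
```

Call:
carry_out --commands '[{"xyz":[0,0.3,0],"dr":[0,0,0],"gripper":0},{"xyz":[0,0.2,0],"dr":[0,0,0],"gripper":0},{"xyz":[0,0.1,0],"dr":[0,0,0],"gripper":0},{"xyz":[0,0,0],"dr":[0,0,0],"gripper":0}]'

```text
time_s: 10.57
ee_pos: [0.5767, 0.0003, 0.0618]
tcp_rot: [-0.201, 3.132, -0.005]
wrist_force: [-0.2, -5.5, 4.5]
opening: -0.0
grip_force: 2.9
```

Call:
carry_out --commands '[{"xyz":[0,0.1,0],"dr":[0,0,0],"gripper":0},{"xyz":[0,0.1,0],"dr":[0,0,0],"gripper":0},{"xyz":[0,0.1,0],"dr":[0,0,0],"gripper":0},{"xyz":[0,0,0],"dr":[0,0,0],"gripper":0}]'

```text
time_s: 10.9
ee_pos: [0.5762, 0.003, 0.0618]
tcp_rot: [-0.2, 3.132, -0.005]
wrist_force: [0.3, -6.1, 4.0]
opening: 0.001
grip_force: 3.1
```

Call:
carry_out --commands '[{"xyz":[0,0.1,0],"dr":[0,0,0],"gripper":0},{"xyz":[0,0.1,0],"dr":[0,0,0],"gripper":0},{"xyz":[0,0,0],"dr":[0,0,0],"gripper":0}]'

```text
time_s: 11.15
ee_pos: [0.5761, 0.0044, 0.0618]
tcp_rot: [-0.2, 3.132, -0.006]
wrist_force: [0.2, -7.7, 5.4]
opening: 0.005
grip_force: 3.9
```

```bash
python3 - <<'E'
from h import *
go([20,-4.5,61])
E
```

```text
t 11.15 in chuck mm [16.3 -3.6 61.8] rot err tool deg [-0.22  0.15 -0.14] F [ 0.2 -7.7  5.4] open 0.0
[20, -4.5, 61] shift cm [-0.37 -0.09  0.08]
```

Call:
carry_out --commands '[{"xyz":[0,0.1,0],"dr":[0,0,0],"gripper":0},{"xyz":[0,0.1,0],"dr":[0,0,0],"gripper":0},{"xyz":[0,0,0],"dr":[0,0,0],"gripper":0}]'

```text
time_s: 11.4
ee_pos: [0.576, 0.0044, 0.0619]
tcp_rot: [-0.198, 3.132, -0.009]
wrist_force: [0.9, -11.4, 4.3]
opening: -0.003
grip_force: 6.0
```

Call:
carry_out --commands '[{"xyz":[0,0.1,0],"dr":[0,0,0],"gripper":0},{"xyz":[0,0,0],"dr":[0,0,0],"gripper":0}]'

```text
time_s: 11.57
ee_pos: [0.576, 0.0044, 0.0619]
tcp_rot: [-0.196, 3.132, -0.01]
wrist_force: [2.0, -13.6, 4.1]
opening: 0.001
grip_force: 7.0
```

Call:
carry_out --commands '[{"xyz":[0,-1.5,0],"dr":[0,0,0],"gripper":0},{"xyz":[0,0,-2.8],"dr":[0,0,0],"gripper":0},{"xyz":[0,0,-2.8],"dr":[0,0,0],"gripper":0.5},{"xyz":[2.3,0,0],"dr":[0,0,0],"gripper":0.5},{"xyz":[2.3,2.3,0],"dr":[0,0,0],"gripper":0.5},{"xyz":[2.3,2.3,0],"dr":[0,0,0],"gripper":0.5},{"xyz":[0,2.1,0],"dr":[0,0,0],"gripper":0.5},{"xyz":[0,0,0],"dr":[0,0,0],"gripper":0.5},{"xyz":[0,0,0],"dr":[0,0,0],"gripper":0.5}]'

```text
time_s: 12.32
ee_pos: [0.4994, 0.0548, 0.1171]
tcp_rot: [-0.208, 3.133, 0.001]
wrist_force: [0.7, -0.5, 0.7]
opening: 0.502
grip_force: 0.0
```

```bash
python3 - <<'E'
from h import *
go([-50,50,117],[-50,50,61],[-14,50,61])
E
```

```text
t 12.32 in chuck mm [-53.2  56.3 117.1] rot err tool deg [0.03 0.09 0.15] F [ 0.7 -0.5  0.7] open 0.5
[-50, 50, 117] shift cm [-0.32 -0.63  0.01]
[-50, 50, 61] shift cm [0.  0.  5.6]
[-14, 50, 61] shift cm [-3.6  0.   0. ]
```

Call:
carry_out --commands '[{"xyz":[0,-0.6,1.8],"dr":[0,0,0.15],"gripper":0.5},{"xyz":[0,0,1.9],"dr":[0,0,0],"gripper":0.5},{"xyz":[0,0,1.9],"dr":[0,0,0],"gripper":0.5},{"xyz":[0,0,0],"dr":[0,0,0],"gripper":0.5},{"xyz":[-0.9,0,0],"dr":[0,0,0],"gripper":0.5},{"xyz":[-0.9,0,0],"dr":[0,0,0],"gripper":0.5},{"xyz":[-0.8,0,0],"dr":[0,0,0],"gripper":0.5},{"xyz":[-0.4,0,0],"dr":[0,0,0],"gripper":0.5},{"xyz":[-0.4,0,0],"dr":[0,0,0],"gripper":0.5},{"xyz":[-0.4,0,0],"dr":[0,0,0],"gripper":0.5},{"xyz":[-0.3,0,0],"dr":[0,0,0],"gripper":0.5},{"xyz":[0,0,0],"dr":[0,0,0],"gripper":0.5}]'

```text
time_s: 13.32
ee_pos: [0.5408, 0.0526, 0.0603]
tcp_rot: [0.2, -3.135, -0.0]
wrist_force: [-1.0, -0.5, 0.5]
opening: 0.496
grip_force: 0.0
```

Call:
carry_out --commands '[{"xyz":[-0.1,0,0],"dr":[0,0,0],"gripper":0.5},{"xyz":[-0.1,0,0],"dr":[0,0,0],"gripper":0.5},{"xyz":[0,0,0],"dr":[0,0,0],"gripper":0.5}]'

```text
time_s: 13.57
ee_pos: [0.5413, 0.0527, 0.0601]
tcp_rot: [0.2, -3.133, 0.0]
wrist_force: [-3.2, -1.3, 2.7]
opening: 0.499
grip_force: 2.0
```

```bash
python3 - <<'E'
from h import *
go([-14,50,61])
E
```

```text
t 13.57 in chuck mm [-11.9  48.8  60.1] rot err tool deg [-0.   -0.14 -0.14] F [-3.2 -1.3  2.7] open 0.5
[-14, 50, 61] shift cm [ 0.21  0.12 -0.09]
```

Call:
carry_out --commands '[{"xyz":[-0.1,0,0],"dr":[0,0,0],"gripper":0.5},{"xyz":[-0.1,0,0],"dr":[0,0,0],"gripper":0.5},{"xyz":[-0.1,0,0],"dr":[0,0,0],"gripper":0.5},{"xyz":[0,0,0],"dr":[0,0,0],"gripper":0.5}]'

```text
time_s: 13.9
ee_pos: [0.5413, 0.0528, 0.0595]
tcp_rot: [0.2, -3.127, 0.001]
wrist_force: [-11.3, -1.0, 7.8]
opening: 0.498
grip_force: 5.7
```

Call:
carry_out --commands '[{"xyz":[1,0,0],"dr":[0,0,0],"gripper":0.5},{"xyz":[2,0,0],"dr":[0,0,0],"gripper":0},{"xyz":[2,0,-3],"dr":[0,0,0],"gripper":0},{"xyz":[3,0,-3],"dr":[0,0,0],"gripper":0},{"xyz":[2,-3,-3],"dr":[0,0,0],"gripper":0},{"xyz":[0,-3.5,0],"dr":[0,0,0],"gripper":0},{"xyz":[0,-3.5,0],"dr":[0,0,0],"gripper":0},{"xyz":[0,-3.5,0],"dr":[0,0,0],"gripper":0},{"xyz":[0,-3.5,0],"dr":[0,0,0],"gripper":0},{"xyz":[0,-2,0],"dr":[0,0,0],"gripper":0},{"xyz":[0,0,0],"dr":[0,0,0],"gripper":0}]'

```text
time_s: 14.82
ee_pos: [0.4734, -0.1501, 0.1469]
tcp_rot: [-0.188, 3.133, -0.005]
wrist_force: [-0.3, -0.1, 1.0]
opening: 0.002
grip_force: 0.0
```

```bash
python3 - <<'E'
from h import *
import cv2
go([-112,-137,150],[-112,-137,83],[5,-137,83])
A=r.camera("top")[130:250,200:330];s=r.camera("side")
cv2.imwrite("pics/p5.png",np.hstack([cv2.resize(A,(433,400),interpolation=2),cv2.resize(s[130:250,220:330],(367,400),interpolation=2)])[:,:,::-1])
E
```

```text
t 14.82 in chuck mm [-105.5 -143.5  146.9] rot err tool deg [-0.2   0.13 -0.57] F [-0.3 -0.1  1. ] open 0.0
[-112, -137, 150] shift cm [ 0.65  0.65 -0.31]
[-112, -137, 83] shift cm [0.  0.  6.7]
[5, -137, 83] shift cm [-11.7   0.    0. ]
```

View pics/p5.png

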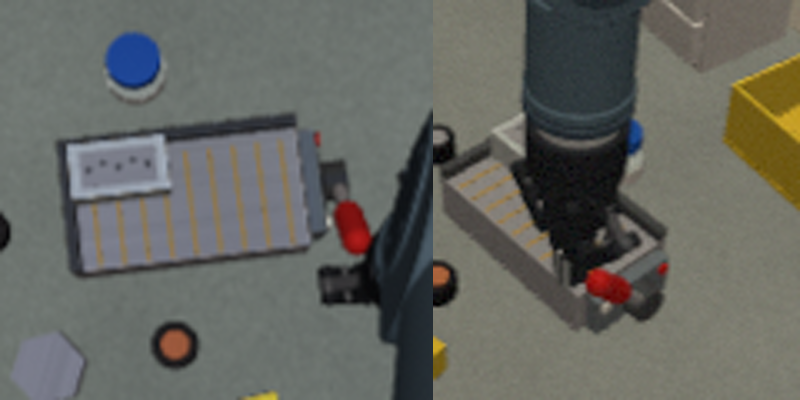

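The picture shows the block seated in the corner at (118,165), flush with fence and stop, lever off at (350,228), fingers on its -x side at (345,285). Now throwing the lever back.

Call:
carry_out --commands '[{"xyz":[0.5,0.6,2],"dr":[0,0,-0.5],"gripper":0},{"xyz":[0,0,2.2],"dr":[0,0,0],"gripper":0},{"xyz":[0,0,2.2],"dr":[0,0,0],"gripper":0},{"xyz":[0,0,0],"dr":[0,0,0],"gripper":0},{"xyz":[-1,0,0],"dr":[0,0,0],"gripper":0},{"xyz":[-1,0,0],"dr":[0,0,0],"gripper":0},{"xyz":[-1,0,0],"dr":[0,0,0],"gripper":0},{"xyz":[-1,0,0],"dr":[0,0,0],"gripper":0},{"xyz":[-1,0,0],"dr":[0,0,0],"gripper":0}]'

```text
time_s: 15.67
ee_pos: [0.5172, -0.132, 0.0833]
tcp_rot: [0.213, -3.134, 0.0]
wrist_force: [-3.9, 0.1, 2.5]
opening: -0.001
grip_force: 2.1
```

Call:
carry_out --commands '[{"xyz":[-1,0,0],"dr":[0,0,0],"gripper":0},{"xyz":[-1,0,0],"dr":[0,0,0],"gripper":0},{"xyz":[-1,0,0],"dr":[0,0,0],"gripper":0},{"xyz":[-1,0,0],"dr":[0,0,0],"gripper":0},{"xyz":[-1,0,0],"dr":[0,0,0],"gripper":0},{"xyz":[-1,0,0],"dr":[0,0,0],"gripper":0},{"xyz":[-0.6,0,0],"dr":[0,0,0],"gripper":0},{"xyz":[0,0,0],"dr":[0,0,0],"gripper":0},{"xyz":[0,0,0],"dr":[0,0,0],"gripper":0}]'

```text
time_s: 16.42
ee_pos: [0.5825, -0.1232, 0.0824]
tcp_rot: [-0.214, 3.134, -0.0]
wrist_force: [0.1, -0.2, -0.5]
opening: -0.0
grip_force: 0.0
```

```bash
python3 - <<'E'
from h import *
go([5,-137,83])
E
```

```text
t 16.42 in chuck mm [   6.1 -131.    82.4] rot err tool deg [-0.01  0.03  0.36] F [ 0.1 -0.2 -0.5] open -0.0
[5, -137, 83] shift cm [ 0.11 -0.6  -0.06]
```

Force dropped to zero, so the lever has fallen home. Retract and check.

Call:
carry_out --commands '[{"xyz":[2,0,0],"dr":[0,0,0],"gripper":0},{"xyz":[2,0,-3],"dr":[0,0,0],"gripper":0},{"xyz":[2,0,-3],"dr":[0,0,0],"gripper":0},{"xyz":[3,0,-3],"dr":[0,0,0],"gripper":0},{"xyz":[3,-2,-2],"dr":[0,0,0],"gripper":0},{"xyz":[0,-3,0],"dr":[0,0,0],"gripper":0},{"xyz":[0,-3,0],"dr":[0,0,0],"gripper":0},{"xyz":[0,-3,0],"dr":[0,0,0],"gripper":0},{"xyz":[0,0,0],"dr":[0,0,0],"gripper":0},{"xyz":[0,0,0],"dr":[0,0,0],"gripper":0}]'

```text
time_s: 17.25
ee_pos: [0.4776, -0.2504, 0.1919]
tcp_rot: [0.207, -3.135, 0.001]
wrist_force: [-0.1, 0.6, 0.4]
opening: 0.002
grip_force: 0.0
```

```bash
python3 - <<'E'
from h import *
import cv2
q=np.load("q.npy");T=r.camera("top").copy()
L=[[45,90,87],[45,10,87],[0,10,87],[0,90,87]]
print((proj("top",tf(q,L))-[200,130])*6)
cv2.imwrite("pics/p6.png",cv2.resize(T[130:230,200:330],(780,600),interpolation=2)[:,:,::-1])
E
```

```text
[[116.62115453 259.81573718]
 [293.83513265 239.82089465]
 [304.89000364 337.87014955]
 [126.44053124 358.09352767]]
```

View pics/p6.png

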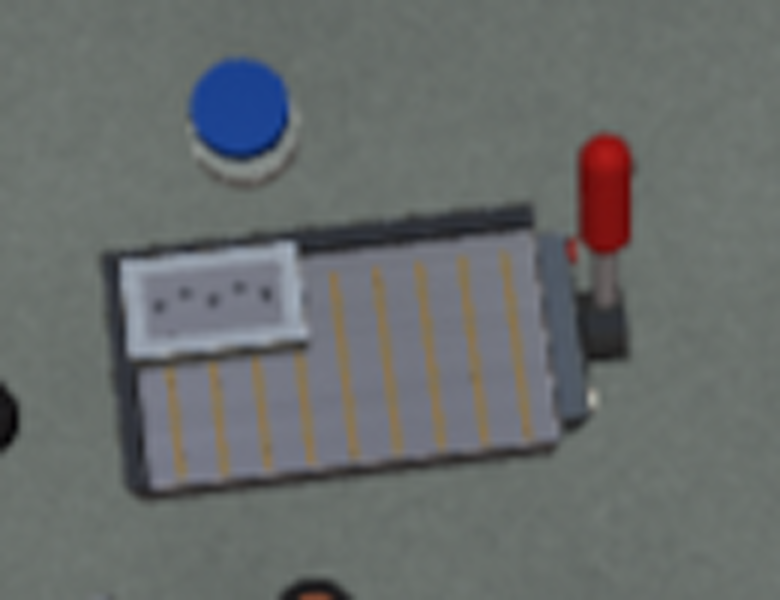

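The lever is fully on (tip at (604,155), as at the start). The block corners (121,260), (297,242), (308,340) and (132,359) match the predicted home outline to within about half a camera pixel.

```bash
python3 -c "
from bench import r
print(r.close_job())"
```

```text
the job is handed in; nothing more can be done
None
```

The job is handed in (no verdict came back): the lever went off, the block was slid flush against fence and end stop, and the lever is back on, all confirmed in the last picture; no bystander was touched.

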